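# Strawberries into the wash tub, then open the fruit wash

## Robot

A 6-joint arm with a two-finger parallel gripper is mounted at the origin on the work surface. World frame = base frame: x ahead of the robot, y to its left, z up, the work surface at z = 0. Lengths are in m, angles in rad, forces in N, time in s.
With the tool pointing down it reaches from about 0.3 to 0.775 m from the base axis. Payload 14.6 kg.
Tool frame: the origin (TCP) lies at the very end of the fingers, on their centre line; the grasp point (between the pads) lies 19 mm behind it; z points along the fingers, y is the line along which they close (so a half turn about z gives the same grasp; the last joint's range is limited). The gripper opens to 85 mm and grips with 20 to 120 N. Pads are 22 mm wide; open, the fingers measure 114 mm over their backs; the gripper's body (76 mm by 85 mm) begins 54 mm behind the grasp point. The pads swing forward as they close: fully open they stand 13 mm farther back than shut.
Start: joints at [-1.241, 0.3, 1.521, -0, 1.321, -0.067], TCP at [0.213, -0.507, 0.231] pointing down, gripper open.
Joint ranges: [-3.03, 3.03], [-0.79, 2.21], [0.23, 2.52], [-1.04, 4.18], [0, 3.07], [-2.55, 2.55]. Speed limits (rad/s): [2.22, 2.22, 2.57, 3.14, 3.14, 3.14].

## Interface

Orientations are given as a unit quaternion [x, y, z, w].
In Python, from bench import robot, imaging gives the robot as it stands. The module is installed in compiled form; this text tells all that it offers.
- The arm moves only by the tool move_arm, never from a script. Its argument "plan" is a list of rows, each a list of 7 numbers: the closure, from 0 (fully open) to 1 (shut), then the shift along the world's x, y, z in m, then the turn, a rotation vector about the world's x, y, z in degrees. A call has 1 to 20 rows; each row shifts and turns the commanded pose from where the row before left it; what a row does not reach is not made up. A row lasts 1/12 s, in which the tool goes at most 41.7 mm and 7.16 degrees, less where a joint would pass 70% of its speed; a pose out of reach is approached as far as the arm can. A call is refused whole if a number of a shift passes 0.0417 or a number of a turn 7.16, either way. A call with a gripper value outside its range is refused whole. The fingers move at their own pace and stop on an object; "newtons" is the grip in N (left out, the last holds). Time passes only in rows, so rows that do not move let the fingers close. It gives the time, the measured TCP pose, the force, the opening and the grip force at its end, in the units of the state.
- robot.get_state(): the state, without advancing time (a new reading comes with each control period).
- imaging.camera(name): name is "side" or "top" or "wrist"; returns the picture (420x560x3 uint8, red, green, blue); there is no depth.
- imaging.get_calibration(name): a dict with "camera_matrix" (3x3 intrinsics, pixels), "k1" (the pictures are not rectified: a ray, as slopes to the right and down, at radius r is drawn at 1 + k1 r^2 times it, then the intrinsics apply), "view" (4x4, takes a point from world to camera coordinates); the wrist camera has in their place "T_tool_cam" (4x4, takes a point from camera to tool coordinates, whose origin is the TCP and whose axes are the flange's). Camera axes: x right, y down, z forward; pixel columns grow to the right and rows downward; lengths in m; the calibration is good to about 2 mm. A picture is of the moment at which its call begins: read the wrist's pose just before it. get_calibration takes no time and is no camera call.
- robot.sign_off(): hands the job in; it is judged then, once.
The state is a dict: "t": time; "q": joint angles; "qd": joint speeds; "joint_torque": joint torques, N m; "ee_pos": TCP position; "eef_rot": TCP orientation; "wrist_force": force on the tool from outside, world axes, zero at the start; "wrist_torque": the same for the moment, N m; "gripper_width": finger opening in m; "grip_force": force on a finger pad.
Only numpy, scipy, OpenCV 4.12 (cv2) and the standard library are available. Lean on these libraries where they do the work, as an engineer would, in place of code of your own. Each camera call takes 0.05 s, during which the arm holds its last target. There are 200 camera calls.

## Task

Get the strawberries ready for washing: lift the yellow tray by its blue tab, tip it so that all four strawberries slide into the pale blue tub without your fingers touching the fruit, and set the tray back flat on the counter and let go of it. Then open the green fruit-wash bottle: press its orange safety cap firmly down, keep pressing while you twist it about a quarter turn anticlockwise, and lift it off. Finish holding the cap still and level in the gripper, a few centimetres clear above the bottle and over it, and leave the mug, the mandarin and the tub of grapes where they stand.

Things in the scene. Friction and masses are not known exactly. Their poses are not given: they have to be found in the camera images.
- tray: Loose yellow plastic tray, 250 g, 165 long (its x) x 120 wide (its y) mm, floor 4 thick, walls 24 high at both sides and at the back (x = +65); +x end: blue tab; -x end: open mouth, roughly towards the robot. Origin: underside, 75 from the mouth edge, z up. Lies left or right of the tub. Fruit starts to slide off at 20 to 35 degrees of tilt; 45 to 50 degrees empties it.
- tray_tab (a point): Middle of the top edge of the tray's blue upright grip tab (tray frame x = +85, z = 62 mm). The tab is a flat plate 10 thick along the tray's x, 46 wide along the tray's y, from the tray's underside up to 62 high: pinch it from above, the fingers closing along the tray's x. Axes as the tray's.
- tray_mouth (a point): Middle of the tray's mouth edge (tray frame x = -75, z = 6 mm), over which the fruit leaves: no wall, only a gentle ramp rising to 7 mm above the underside over the last 25 mm. Axes as the tray's.
- strawberry0: A loose red strawberry with a green stalk, 34 long x 28 mm thick, 18 g, lying on the tray on a slightly flat side, so that it slides rather than rolls; origin at its centre.
- strawberry1: A loose red strawberry with a green stalk, 34 long x 28 mm thick, 18 g, lying on the tray on a slightly flat side, so that it slides rather than rolls; origin at its centre.
- strawberry2: A loose red strawberry with a green stalk, 34 long x 28 mm thick, 18 g, lying on the tray on a slightly flat side, so that it slides rather than rolls; origin at its centre.
- strawberry3: A loose red strawberry with a green stalk, 34 long x 28 mm thick, 18 g, lying on the tray on a slightly flat side, so that it slides rather than rolls; origin at its centre.
- tub: Pale blue open wash tub, loose, 450 g, 160 (its x) x 190 (its y) x 70 high mm, walls and floor 4 thick, standing on the counter in front of the robot, between tray and bottle. Origin at the centre of its underside, z up.
- wash_bottle: Green round bottle of fruit wash, 78 mm diameter, clamped in a steel holder (100 x 100 mm foot) screwed to the counter: it cannot move or turn. Shoulder 125 mm above the counter. Origin on the cap's axis at the holder's underside, counter level; z up. Left or right of the tub, on the other side from the tray.
- neck_top (a point): Centre of the top of the bottle's white neck under the cap, 148 mm above the counter, on the cap's axis.
- cap: Orange round push-and-turn cap, 49 mm diameter, 30 high, 30 g, white stripe on top. Origin: centre of its lower rim, z up, 132 mm above the counter (top 162), 7 above the bottle's shoulder. Locked as it stands; clockwise is blocked. Pressed down over 4 mm (stop at 7) it turns anticlockwise seen from above; turned 60 to 125 degrees it lifts straight off; stop at 135.
- spring_disc (a joint): Spring under the cap, m pressed down: 0 as it stands, 0.007 with the cap pressed onto the shoulder. It pushes back with 5 N at once and about 12 N at full press.
- grape_tub: Bystander: small tub of green grapes, 100 x 140 x 50 mm, beyond the wash tub; origin under its centre.
- mug: Bystander: blue mug, 76 mm diameter, 85 high, origin under its centre; nearer to the robot than the work, left or right.
- mandarin: Bystander: mandarin, 68 mm diameter, 51 high, origin under its centre; on the other side from the mug.

How it is judged:
On the way, in this order (a step that is already met when the one before it is completed fails the run):
1. the tray is tipped up and all four strawberries are in the tub (x of strawberry0 in the frame of tub between -0.08 and 0.08 m and y of strawberry0 in the frame of tub between -0.095 and 0.095 m and z of strawberry0 in the frame of tub between 0 and 0.065 m and x of strawberry1 in the frame of tub between -0.08 and 0.08 m and y of strawberry1 in the frame of tub between -0.095 and 0.095 m and z of strawberry1 in the frame of tub between 0 and 0.065 m and x of strawberry2 in the frame of tub between -0.08 and 0.08 m and y of strawberry2 in the frame of tub between -0.095 and 0.095 m and z of strawberry2 in the frame of tub between 0 and 0.065 m and x of strawberry3 in the frame of tub between -0.08 and 0.08 m and y of strawberry3 in the frame of tub between -0.095 and 0.095 m and z of strawberry3 in the frame of tub between 0 and 0.065 m and angle between tray's own z axis and vertical above 0.25 rad), for 0.1 s.
2. the tray is back flat on the counter, let go, the strawberries still in the tub (x of strawberry0 in the frame of tub between -0.08 and 0.08 m and y of strawberry0 in the frame of tub between -0.095 and 0.095 m and z of strawberry0 in the frame of tub between 0 and 0.065 m and x of strawberry1 in the frame of tub between -0.08 and 0.08 m and y of strawberry1 in the frame of tub between -0.095 and 0.095 m and z of strawberry1 in the frame of tub between 0 and 0.065 m and x of strawberry2 in the frame of tub between -0.08 and 0.08 m and y of strawberry2 in the frame of tub between -0.095 and 0.095 m and z of strawberry2 in the frame of tub between 0 and 0.065 m and x of strawberry3 in the frame of tub between -0.08 and 0.08 m and y of strawberry3 in the frame of tub between -0.095 and 0.095 m and z of strawberry3 in the frame of tub between 0 and 0.065 m and angle between tub's own z axis and vertical below 0.1 rad and height (world z) of tub below 0.01 m and height (world z) of tray between -0.005 and 0.008 m and angle between tray's own z axis and vertical below 0.08 rad and linear speed of tray below 0.03 m/s and contact force between the fingers and tray below 0.2 N), for 0.2 s.
3. the locked cap is pressed down against its spring by more than 4 mm (value of joint spring_disc above 0.004 m and angle between the x axis of cap and the x axis of wash_bottle, either way round below 0.5 rad), for 0.05 s.
4. the cap is twisted clear of its lock while still down on the neck (angle between the x axis of cap and the x axis of wash_bottle, either way round above 0.87 rad and z of cap in the frame of wash_bottle below 0.137 m), for 0.1 s.
At the end, for the whole second after the job is handed in: Cap held still in the fingers (over 1 N), 25 mm or more higher than closed, within 40 mm of the bottle's axis, tilted under 0.3 rad, clear of the bottle; all four strawberries inside the upright tub, below its rim; tray at rest on the counter, flat within 0.08 rad, released (all of step 2 and z of cap in the frame of wash_bottle above 0.157 m and horizontal distance between cap and neck_top below 0.04 m and angle between cap's own z axis and vertical below 0.3 rad and linear speed of cap below 0.03 m/s and contact force between the fingers and cap above 1 N and contact force between cap and wash_bottle below 0.05 N); the arm keeps its last pose, push and grip.
It fails at once if the fingers touch a strawberry (contact force between the fingers and strawberry0 above 1 N or contact force between the fingers and strawberry1 above 1 N or contact force between the fingers and strawberry2 above 1 N or contact force between the fingers and strawberry3 above 1 N).
It fails at once if a bystander is disturbed (moved by more than 30 mm) (distance of any of grape_tub, mug, mandarin from where it was at the start of the episode above 0.03 m).
It also fails if it takes over 72 s, if anything falls off the work surface, if the arm or the gripper's body presses on something with over 40 N, if the wrist force passes 120 N, or if a joint passes its speed limit or range.

## Working session

There is one attempt and no reset: what is moved stays moved. The work goes in short steps, Python scripts to look and compute and a tool call to move; the robot and the scene stay as the last step left them, time stands still between calls to the robot, and variables do not carry over. Pictures are saved under pics/ and viewed, at most 10 in all, crops included, and the job is handed in when it is done.

Besides the shell and the picture viewer there is one more tool, called after "Call:" as name(argument=value, ...), one argument or row to a line, values as JSON. move_arm: Moves the arm, as the interface text tells. Its arguments: {"type":"object","properties":{"plan":{"type":"array"},"newtons":{"type":"number"}},"required":["plan"]}

```bash
mkdir -p pics; python3 - <<'E'
from bench import robot, imaging
import cv2,numpy as np
s=robot.get_state();print(s['t'],s['ee_pos'],s['eef_rot'],s['gripper_width'],s['wrist_force'])
for n in ['top','side']:
    im=imaging.camera(n);cv2.imwrite(f'pics/{n}0.png',im[:,:,::-1]);c=imaging.get_calibration(n);print(n,c)
print(imaging.get_calibration('wrist'))
E
```

```text
0.0 [ 0.21248239 -0.50702902  0.23069049] [ 9.80383741e-01  1.97097268e-01 -6.59765266e-05 -6.18649458e-04] 0.08510084896622362 [-0.00132685  0.31863999 -0.20200574]
top {'camera_matrix': array([[514.62681594,   0.        , 274.36224687],
       [  0.        , 514.62681594, 213.36410465],
       [  0.        ,   0.        ,   1.        ]]), 'k1': -0.1177562767106743, 'view': array([[ 0.00206318, -0.99997463,  0.00681741, -0.01416732],
       [-0.99617229, -0.00265099, -0.08737124,  0.50958058],
       [ 0.08738709, -0.00661105, -0.99615249,  1.4689449 ],
       [ 0.        ,  0.        ,  0.        ,  1.        ]])}
side {'camera_matrix': array([[421.93970739,   0.        , 285.59624964],
       [  0.        , 421.93970739, 212.02953986],
       [  0.        ,   0.        ,   1.        ]]), 'k1': -0.10496437147108831, 'view': array([[-0.96079228, -0.27610653, -0.02536481,  0.48934154],
       [-0.12205475,  0.50331076, -0.85544194,  0.16043791],
       [ 0.24895949, -0.81880612, -0.51727721,  1.19807746],
       [ 0.        ,  0.        ,  0.        ,  1.        ]])}
{'camera_matrix': array([[313.38706216,   0.        , 278.67085627],
       [  0.        , 313.38706216, 211.07360212],
       [  0.        ,   0.        ,   1.        ]]), 'k1': -0.06010378206375983, 'T_tool_cam': array([[ 3.68317124e-04, -9.65114439e-01, -2.61828157e-01,
         6.59730521e-02],
       [ 9.99999765e-01,  2.03974222e-04,  6.54851535e-04,
        -1.57717082e-04],
       [-5.78600477e-04, -2.61828336e-01,  9.65114287e-01,
        -1.42992858e-01],
       [ 0.00000000e+00,  0.00000000e+00,  0.00000000e+00,
         1.00000000e+00]])}
```

View pics/top0.png

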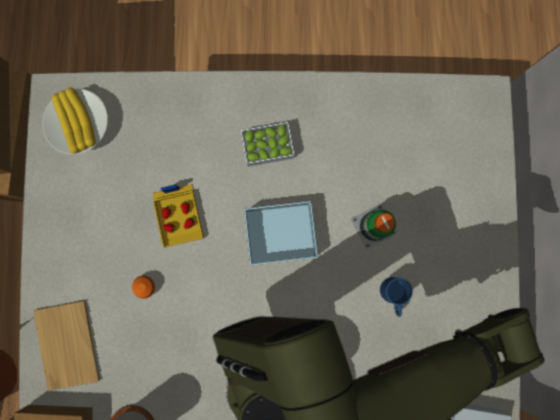

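View pics/side0.png

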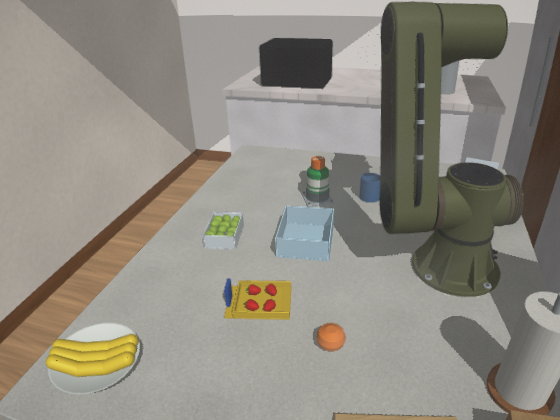

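The top picture shows the tray (180,217) on the robot's left with its tab at (170,187), the tub at (283,233), the bottle cap at (384,222), the mug at (396,290), the mandarin at (143,287) and the grapes at (268,143). I'll enlarge these for precise reading.

```bash
cat > h.py <<'E'
import cv2,numpy as np
from scipy.optimize import brentq
def ray(cal,px):
    K=cal['camera_matrix'];d=np.array([(px[0]-K[0,2])/K[0,0],(px[1]-K[1,2])/K[1,1]])
    rd=np.hypot(*d);r=brentq(lambda r:r*(1+cal['k1']*r*r)-rd,0,1.2) if rd>0 else 0
    return np.append(d*(r/rd if rd>0 else 1),1)
def at_z(cal,px,z,V=None):
    V=cal['view'] if V is None else V
    R,t=V[:3,:3],V[:3,3];c=-R.T@t;d=R.T@ray(cal,px)
    return c+d*(z-c[2])/d[2]
E
python3 - <<'E'
import cv2
im=cv2.imread('pics/top0.png')
cv2.imwrite('pics/topc.png',cv2.resize(im[175:275,145:325],None,fx=4.4,fy=4.4,interpolation=cv2.INTER_CUBIC))
a=cv2.resize(im[195:255,345:415],None,fx=5,fy=5,interpolation=cv2.INTER_CUBIC)
s=cv2.imread('pics/side0.png');b=cv2.resize(s[145:215,285:355],(350,350),interpolation=cv2.INTER_CUBIC)
c=cv2.resize(s[270:325,215:300],None,fx=5,fy=5,interpolation=cv2.INTER_CUBIC)
import numpy as np
o=np.zeros((580,790,3),np.uint8);o[:300,:350]=a;o[:350,360:710]=b;o[300:575,:]
o2=o.copy();o2[305:580,0:350]=c[:275,:350];cv2.imwrite('pics/bot.png',o2)
E
```

```text
(no output)
```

View pics/topc.png

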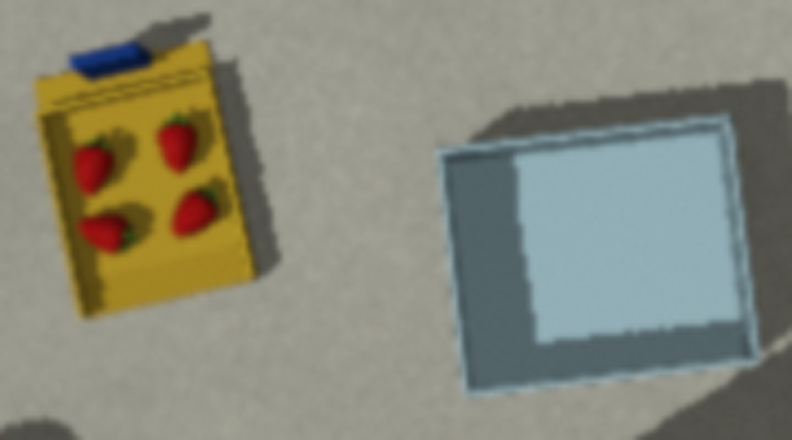

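View pics/bot.png

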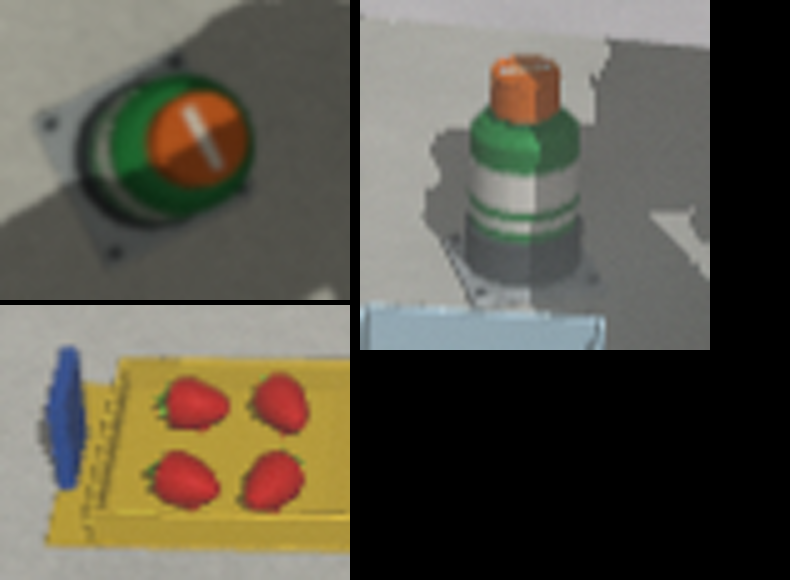

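The enlarged crops show the tray's mouth corners at crop (85,318) and (255,278), its back corners at (37,80) and (208,42), and the tab's top face centred near (108,52). The tub rim corners are at (440,150), (730,117), (757,358) and (468,393). The cap top is at (198,139) in the bottle crop, and at (525,66) in the side crop.

```bash
python3 - <<'E'
from h import *
from bench import imaging
np.set_printoptions(precision=4,suppress=True)
c=imaging.get_calibration('top');s=imaging.get_calibration('side')
f=lambda p,z:at_z(c,(145+(p[0]+.5)/4.4-.5,175+(p[1]+.5)/4.4-.5),z)
bl,br,ml,mr=f((37,80),.004),f((208,42),.004),f((85,318),.015),f((255,278),.015)
for n,v in dict(bl=bl,br=br,ml=ml,mr=mr,tab=f((108,53),.062)).items():print(n,v)
ax=(bl+br-ml-mr)/2;print('yaw tray',np.degrees(np.arctan2(ax[1],ax[0])),np.hypot(*ax[:2]), 'y yaw',np.degrees(np.arctan2(-(bl-br)[0],(bl-br)[1])),np.degrees(np.arctan2(-(ml-mr)[0],(ml-mr)[1])))
T=[f(p,.07) for p in [(440,150),(730,117),(757,358),(468,393)]];print(np.array(T),np.mean(T,0))
ax=T[0]+T[1]-T[2]-T[3];print('tub yaw',np.degrees(np.arctan2(ax[1],ax[0])))
print('cap',at_z(c,(345+198.5/5-.5,195+139.5/5-.5),.162),at_z(s,(285+(525-360)/5,145+66/5),.162))
print('tab side',at_z(s,(215+68/5,270+(348-305)/5),.062),at_z(s,(215+66/5,270+(400-305)/5),.062))
for n,p,z in [('mug',(396,290),.085),('mand',(143,287),.05),('grape',(268,143),.05)]:print(n,at_z(c,p,z))
E
```

```text
bl [0.5714 0.3461 0.004 ]
br [0.5972 0.2308 0.004 ]
ml [0.4115 0.308  0.015 ]
mr [0.4385 0.1954 0.015 ]
tab [0.5816 0.2867 0.062 ]
yaw tray 13.005092216230643 0.1634931109004518 y yaw 12.630936160178088 13.454288898252688
[[ 0.5183  0.0709  0.07  ]
 [ 0.5401 -0.1143  0.07  ]
 [ 0.3864 -0.1309  0.07  ]
 [ 0.3639  0.0522  0.07  ]] [ 0.4522 -0.0306  0.07  ]
tub yaw 6.541899608686567
cap [ 0.4742 -0.302   0.162 ] [ 0.474 -0.305  0.162]
tab side [0.5836 0.2712 0.062 ] [0.569 0.309 0.062]
mug [ 0.2919 -0.3499  0.085 ]
mand [0.2968 0.3589 0.05  ]
grape [0.7109 0.006  0.05  ]
```

Call:
move_arm(
  plan=[
    [0.4,0.017,0.037,0,0,0,4],
    [0.4,0.017,0.037,0,0,0,4],
    [0.4,0.017,0.037,0,0,0,4],
    [0.4,0.017,0.037,0,0,0,4],
    [0.4,0.017,0.037,0,0,0,4],
    [0.4,0.017,0.037,0,0,0,4],
    [0.4,0.017,0.037,0,0,0,4],
    [0.4,0.017,0.037,0,0,0,4],
    [0.4,0.017,0.037,0,0,0,4],
    [0.4,0.017,0.037,0,0,0,4],
    [0.4,0.017,0.037,0,0,0,4],
    [0.4,0.017,0.037,0,0,0,4],
    [0.4,0.017,0.037,0,0,0,4],
    [0.4,0.017,0.037,0,0,0,4],
    [0.4,0.017,0.037,0,0,0,4],
    [0.4,0.017,0.037,0,0,0,4],
    [0.4,0.017,0.037,0,0,0,4],
    [0.4,0.017,0.037,0,0,0,4],
    [0.4,0.017,0.037,0,0,0,4],
    [0.4,0.017,0.037,0,0,0,4],
  ],
)

```text
t: 1.77
ee_pos: [0.5528, 0.2348, 0.2309]
eef_rot: [0.623, 0.782, -0.0, -0.0]
wrist_force: [1.1, -1.1, 0.4]
gripper_width: 0.0514
grip_force: 0.0
```

Call:
move_arm(
  plan=[
    [0.5,0.0295,0.027,0,0,0,0.2],
    [0.5,0,0.027,0,0,0,0],
    [0.5,0,0,0,0,0,0],
    [0.5,0,0,0,0,0,0],
  ],
)

```text
t: 2.1
ee_pos: [0.5817, 0.2877, 0.23]
eef_rot: [0.622, 0.783, -0.001, -0.0]
wrist_force: [0.2, -0.3, -0.4]
gripper_width: 0.0426
grip_force: 0.0
```

```bash
cat >> h.py <<'E'
from scipy.spatial.transform import Rotation as Rn
def wrist(name=None):
    from bench import robot,imaging
    s=robot.get_state();im=imaging.camera('wrist');c=imaging.get_calibration('wrist')
    T=np.eye(4);T[:3,:3]=Rn.from_quat(s['eef_rot']).as_matrix();T[:3,3]=s['ee_pos']
    V=np.linalg.inv(T@c['T_tool_cam'])
    if name: cv2.imwrite(f'pics/{name}.png',im[:,:,::-1])
    return s,im,c,V
E
python3 - <<'E'
from h import *
s,im,c,V=wrist('w1');np.save('Vw1',V);print(s['t'],s['ee_pos'],Rn.from_quat(s['eef_rot']).as_matrix(),s['gripper_width'],s['q'])
E
```

```text
2.1 [0.58166758 0.28773592 0.23001302] [[-2.25572284e-01  9.74224929e-01 -1.71236650e-03]
 [ 9.74226374e-01  2.25571306e-01 -7.46849621e-04]
 [-3.41338772e-04 -1.83670118e-03 -9.99998255e-01]] 0.04255804283318602 [ 4.02954532e-01  5.27246120e-01  1.20655377e+00 -1.57519430e-05
  1.40966085e+00  1.75426954e-01]
```

View pics/w1.png

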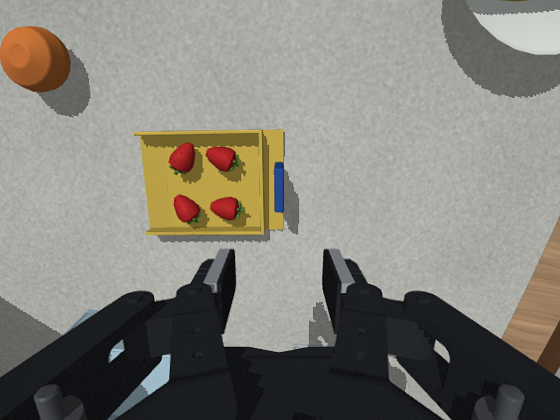

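The wrist picture shows the tab's top edge from about (279,163) to (279,211), with the tray roughly square to the gripper.

```bash
python3 - <<'E'
from h import *
from bench import imaging
c=imaging.get_calibration('wrist');V=np.load('Vw1.npy')
im=cv2.imread('pics/w1.png').astype(int)
m=((im[:,:,0]>im[:,:,2]+60)&(im[:,:,0]>100)).astype(np.uint8);m[250:]=0
ys,xs=np.nonzero(m);print(xs.min(),xs.max(),ys.min(),ys.max())
for r in range(160,216,6):
    w=np.nonzero(m[r])[0]; print(r,w.min() if len(w) else 0,w.max() if len(w) else 0)
for p in [(279,ys.min()),(279,ys.max()),(279,187),(275,187),(284,187)]: print(p,at_z(c,p,.062,V))
for p in [(284,129),(283,230)]:print('bk',at_z(c,p,.004,V))
for p in [(135,134),(147,235)]:print('mouth',at_z(c,p,.024,V))
for p in [(262,129),(264,234),]:print('wall',at_z(c,p,.024,V))
E
```

```text
274 283 163 211
160 0 0
166 275 281
172 274 282
178 275 282
184 275 282
190 275 282
196 275 283
202 275 283
208 275 283
214 0 0
(279, np.int64(163)) [0.57455846 0.31781246 0.062     ]
(279, np.int64(211)) [0.58568275 0.26990581 0.062     ]
(279, 187) [0.58001252 0.29432409 0.062     ]
(275, 187) [0.57608568 0.29341246 0.062     ]
(284, 187) [0.58492077 0.29546425 0.062     ]
bk [0.57282348 0.35047068 0.004     ]
bk [0.59959867 0.23183239 0.004     ]
mouth [0.41391217 0.30947647 0.024     ]
mouth [0.44131808 0.19527422 0.024     ]
wall [0.54930313 0.34521315 0.024     ]
wall [0.57714746 0.22846147 0.024     ]
```

Call:
move_arm(
  plan=[
    [0.65,-0.001,0.002,-0.028,0,0,0],
    [0.65,0,0,-0.032,0,0,0],
    [0.65,0,0,-0.032,0,0,0],
    [0.65,0,0,-0.032,0,0,0],
    [0.65,0,0,-0.032,0,0,0],
    [0.65,0,0,-0.025,0,0,0],
    [0.65,0,0,-0.015,0,0,0],
    [0.65,0,0,0,0,0,0],
    [1,0,0,0,0,0,0],
    [1,0,0,0,0,0,0],
    [1,0,0,0,0,0,0],
    [1,0,0,0,0,0,0],
    [1,0,0,0,0,0,0],
  ],
  newtons=70,
)

```text
t: 3.23
ee_pos: [0.5818, 0.2887, 0.037]
eef_rot: [0.623, 0.782, 0.001, 0.001]
wrist_force: [-1.3, -3.0, 7.4]
gripper_width: 0.0085
grip_force: 69.9
```

Call:
move_arm(
  plan=[
    [1,0,0,0.01,0,0,0],
    [1,0,0,0.015,0,0,0],
    [1,0,0,0.02,0,0,0],
    [1,0,0,0.02,0,0,0],
    [1,0,0,0.02,0,0,0],
    [1,0,0,0.02,0,0,0],
    [1,0,0,0.015,0,0,0],
    [1,0,0,0.01,0,0,0],
    [1,0,0,0,0,0,0],
    [1,0,0,0,0,0,0],
  ],
)

```text
t: 4.07
ee_pos: [0.5809, 0.2888, 0.1652]
eef_rot: [0.623, 0.782, 0.0, 0.0]
wrist_force: [0.2, -0.8, -4.1]
gripper_width: 0.0085
grip_force: 68.5
```

```bash
python3 - <<'E'
from bench import robot,imaging
import cv2,numpy as np
a=imaging.camera('side')[150:350,150:450];b=robot.get_state();print(b['ee_pos'],b['eef_rot'],b['wrist_force'],b['grip_force'])
cv2.imwrite('pics/s2.png',cv2.resize(a[:,:,::-1],None,fx=2.6,fy=2.6,interpolation=cv2.INTER_CUBIC))
E
```

```text
[0.58066227 0.28859747 0.16431964] [ 6.22964419e-01  7.82249881e-01 -5.77420646e-04 -3.49821467e-04] [ 0.24588182 -0.0499391  -4.57574854] 68.51545572280884
```

View pics/s2.png

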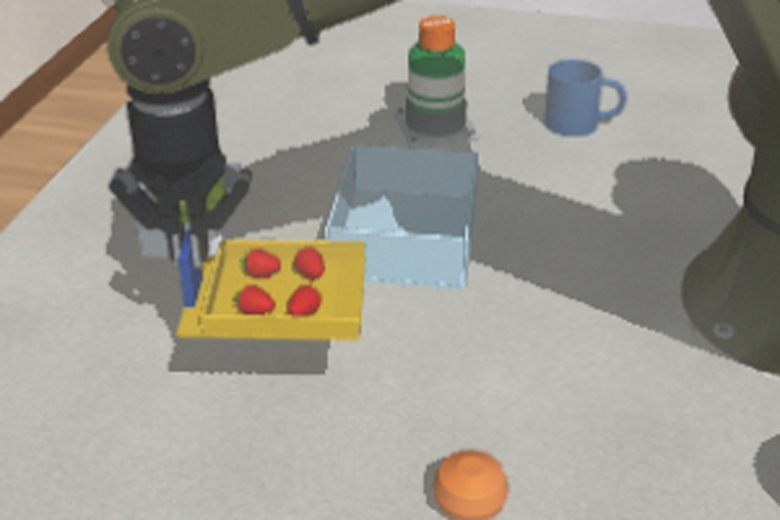

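The tray is held level, with all four strawberries on it.

Call:
move_arm(
  plan=[
    [1,0.002,-0.01,0,0,0,-0.4],
    [1,0.0035,-0.02,0,0,0,-0.4],
    [1,0.0035,-0.02,0,0,0,-0.4],
    [1,0.0035,-0.02,0,0,0,-0.4],
    [1,0.0035,-0.02,0,0,0,-0.4],
    [1,0.0035,-0.02,0,0,0,-0.4],
    [1,0.0035,-0.02,0,0,0,-0.4],
    [1,0.0035,-0.02,0,0,0,-0.4],
    [1,0.0035,-0.02,0,0,0,-0.4],
    [1,0.0035,-0.02,0,0,0,-0.4],
    [1,0.0035,-0.02,0,0,0,-0.4],
    [1,0.0035,-0.02,0,0,0,-0.4],
    [1,0.0035,-0.02,0,0,0,-0.4],
    [1,0.0035,-0.02,0,0,0,-0.4],
    [1,0.0035,-0.019,0,0,0,-0.4],
    [1,0.0035,-0.01,0,0,0,-0.4],
    [1,0,0,0,0,0,0],
    [1,0,0,0,0,0,0],
  ],
)

```text
t: 5.62
ee_pos: [0.6353, -0.0105, 0.1646]
eef_rot: [0.666, 0.746, -0.0, -0.001]
wrist_force: [0.8, -0.3, -3.7]
gripper_width: 0.0087
grip_force: 68.5
```

```bash
python3 - <<'E'
from h import *
from bench import robot
s=robot.get_state();print(s['t'],s['ee_pos'],Rn.from_quat(s['eef_rot']).as_matrix()[:,1],s['q'])
y=np.radians(6.5);a=np.radians(np.arange(0,49,3));h=.160*np.cos(a)-.037*np.sin(a);v=.16*np.sin(a)+.037*np.cos(a)
zm=.127-np.clip(np.arange(17)/10,0,1)*.049
for dh,dz in zip(np.diff(h),np.diff(v+zm)):print([1,round(dh*np.cos(y),4),round(dh*np.sin(y),4),round(dz,4),.34,-2.98,0],end=', ')
from bench import imaging
im=imaging.camera('top')[140:300,190:390];cv2.imwrite('pics/t3.png',cv2.resize(im[:,:,::-1],None,fx=3.6,fy=3.6,interpolation=cv2.INTER_CUBIC))
E
```

```text
5.6167 [ 0.63534328 -0.01052771  0.16457325] [ 0.99361556  0.11281425 -0.00102916] [-7.42936145e-02  5.46443474e-01  1.33142954e+00  2.56497573e-04
  1.26481351e+00 -1.87425779e-01]
[1, np.float64(-0.0021), np.float64(-0.0002), np.float64(0.0034), 0.34, -2.98, 0], [1, np.float64(-0.0026), np.float64(-0.0003), np.float64(0.0033), 0.34, -2.98, 0], [1, np.float64(-0.003), np.float64(-0.0003), np.float64(0.0032), 0.34, -2.98, 0], [1, np.float64(-0.0034), np.float64(-0.0004), np.float64(0.003), 0.34, -2.98, 0], [1, np.float64(-0.0038), np.float64(-0.0004), np.float64(0.0028), 0.34, -2.98, 0], [1, np.float64(-0.0042), np.float64(-0.0005), np.float64(0.0026), 0.34, -2.98, 0], [1, np.float64(-0.0046), np.float64(-0.0005), np.float64(0.0023), 0.34, -2.98, 0], [1, np.float64(-0.005), np.float64(-0.0006), np.float64(0.0021), 0.34, -2.98, 0], [1, np.float64(-0.0053), np.float64(-0.0006), np.float64(0.0018), 0.34, -2.98, 0], [1, np.float64(-0.0057), np.float64(-0.0006), np.float64(0.0015), 0.34, -2.98, 0], [1, np.float64(-0.006), np.float64(-0.0007), np.float64(0.0061), 0.34, -2.98, 0], [1, np.float64(-0.0063), np.float64(-0.0007), np.float64(0.0058), 0.34, -2.98, 0], [1, np.float64(-0.0066), np.float64(-0.0008), np.float64(0.0055), 0.34, -2.98, 0], [1, np.float64(-0.0069), np.float64(-0.0008), np.float64(0.0051), 0.34, -2.98, 0], [1, np.float64(-0.0071), np.float64(-0.0008), np.float64(0.0047), 0.34, -2.98, 0], [1, np.float64(-0.0074), np.float64(-0.0008), np.float64(0.0044), 0.34, -2.98, 0],
```

View pics/t3.png

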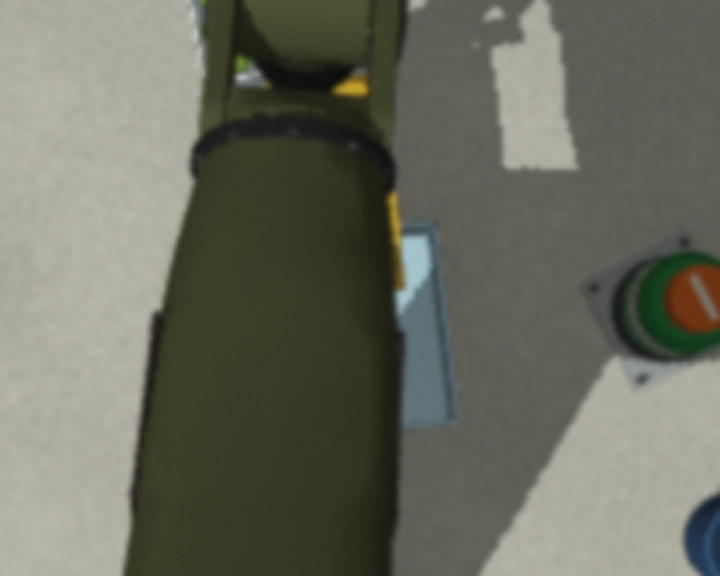

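The arm hides most of the top view, but the tray's right edge and mouth corner (402,290) are inside the tub's right wall (435,225 to 455,420). Now I'll tip it.

Call:
move_arm(
  plan=[
    [1,-0.0021,-0.0002,0.0034,0.34,-2.98,0],
    [1,-0.0026,-0.0003,0.0033,0.34,-2.98,0],
    [1,-0.003,-0.0003,0.0032,0.34,-2.98,0],
    [1,-0.0034,-0.0004,0.003,0.34,-2.98,0],
    [1,-0.0038,-0.0004,0.0028,0.34,-2.98,0],
    [1,-0.0042,-0.0005,0.0026,0.34,-2.98,0],
    [1,-0.0046,-0.0005,0.0023,0.34,-2.98,0],
    [1,-0.005,-0.0006,0.0021,0.34,-2.98,0],
    [1,-0.0053,-0.0006,0.0018,0.34,-2.98,0],
    [1,-0.0057,-0.0006,0.0015,0.34,-2.98,0],
    [1,-0.006,-0.0007,0.0061,0.34,-2.98,0],
    [1,-0.0063,-0.0007,0.0058,0.34,-2.98,0],
    [1,-0.0066,-0.0008,0.0055,0.34,-2.98,0],
    [1,-0.0069,-0.0008,0.0051,0.34,-2.98,0],
    [1,-0.0071,-0.0008,0.0047,0.34,-2.98,0],
    [1,-0.0074,-0.0008,0.0044,0.34,-2.98,0],
    [1,0,0,0,0,0,0],
    [1,0,0,0,0,0,0],
    [1,0,0,0,0,0,0],
    [1,0,0,0,0,0,0],
  ],
)

```text
t: 7.33
ee_pos: [0.556, -0.0189, 0.223]
eef_rot: [0.608, 0.682, 0.303, 0.27]
wrist_force: [0.7, 0.5, -2.8]
gripper_width: 0.009
grip_force: 69.0
```

```bash
python3 - <<'E'
from h import *
from bench import imaging,robot
s=robot.get_state();R=Rn.from_quat(s['eef_rot']).as_matrix();print(s['t'],s['ee_pos'],R[:,1],R[:,2],s['wrist_force'])
a=imaging.camera('side')[150:300,180:400,::-1]
w=imaging.camera('wrist')[:,:,::-1]
o=np.zeros((590,790,3),np.uint8);o[:300,:440]=cv2.resize(a,None,fx=2,fy=2,interpolation=cv2.INTER_CUBIC);o[305:585,:373]=cv2.resize(w,(373,280),interpolation=cv2.INTER_AREA)
cv2.imwrite('pics/s4.png',o)
E
```

```text
7.3333 [ 0.55600366 -0.01887058  0.2229855 ] [0.66552693 0.07682445 0.74240953] [ 0.73755497  0.08476226 -0.66994628] [ 0.72651686  0.46233368 -2.82789885]
```

View pics/s4.png

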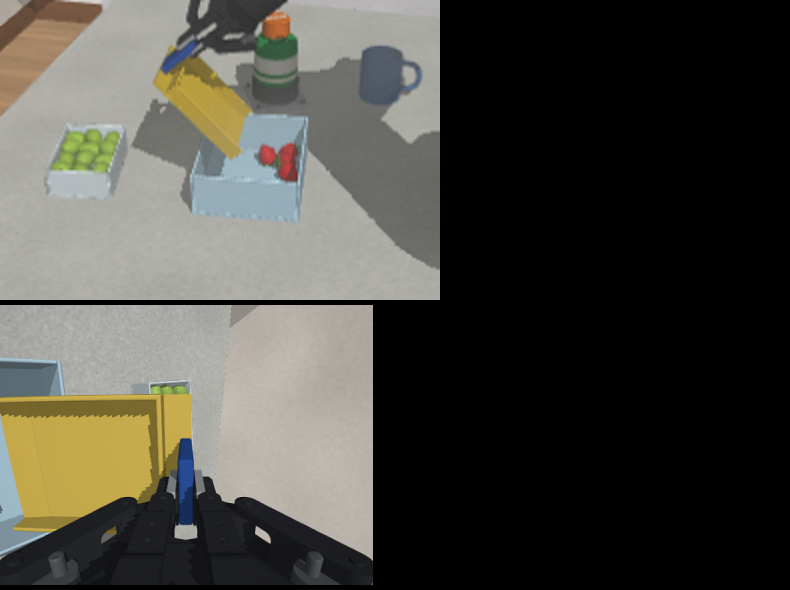

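The tray is empty as far as I can see, and the fruit lies by the tub's near wall around (280,160) in the side crop. I'll check the count numerically before levelling.

```bash
python3 - <<'E'
from h import *
from bench import imaging
def red(im): 
    im=im.astype(int);return (im[:,:,0]>im[:,:,1]*2.0)&(im[:,:,0]>im[:,:,2]*1.8)&(im[:,:,0]>70)
a=imaging.camera('side');r=red(a)[150:300,180:400]
g=a.astype(int)[150:300,180:400];gr=(g[:,:,1]>g[:,:,0]*1.15)&(g[:,:,1]>g[:,:,2]*1.15)
s=cv2.cvtColor(cv2.imread('pics/side0.png'),cv2.COLOR_BGR2RGB)
n,l,st,_=cv2.connectedComponentsWithStats(red(s).astype(np.uint8)[270:325,215:300]);print(st[1:])
n,l,st,_=cv2.connectedComponentsWithStats(r.astype(np.uint8));print(st[1:])
for y in range(68,94): print(''.join('#' if r[y,x] else 'g' if gr[y,x] else '.' for x in range(120,158)))
w=imaging.camera('wrist');n,l,st,_=cv2.connectedComponentsWithStats(red(w).astype(np.uint8));print('w',st[1:])
E
```

```text
[[34 15 12 10 93]
 [51 14 10 12 83]
 [31 30 13 11 99]
 [49 30 12 11 99]]
[[131  73   7   9  48]
 [139  72   9  18 103]]
......................................
......................................
......................................
..........................g...........
........................##............
...........###........#####.g.........
...........####.....#######...........
...........######...######............
...........######...#######...........
...........#######..######............
...........#######...#####............
...........######....#####............
............#####.gg.####.............
............####..gg..###.............
................g..g.#####............
....................######............
..................g.#####.............
..................g#######............
...................#########..........
...................#########..........
....................####.###..........
.....................##..###..........
......................................
......................................
......................................
......................................
w []
```

Call:
move_arm(
  plan=[
    [1,0,0,0.02,0,0,0],
    [1,0,0,0.02,0,0,0],
    [1,0,0.01,0.02,0,0,0],
    [1,0,0.02,0,0,0,0.5],
    [1,0,0.025,0,0,0,0.5],
    [1,0,0.025,0,0,0,0.5],
    [1,0,0.025,0,0,0,0.5],
    [1,0,0.025,0,0,0,0.5],
    [1,0,0.025,0,0,0,0.5],
    [1,0,0.025,0,0,0,0.5],
    [1,0,0.025,0,0,0,0.5],
    [1,0,0.025,0,0,0,0.5],
    [1,0,0.025,0,0,0,0.5],
    [1,0,0.025,0,0,0,0.5],
    [1,0,0.02,0,0,0,0.5],
    [1,0,0.01,0,0,0,0.5],
    [1,0,0,0,0,0,0],
  ],
)

```text
t: 8.95
ee_pos: [0.5554, 0.2923, 0.2825]
eef_rot: [0.568, 0.716, 0.318, 0.253]
wrist_force: [0.1, -0.2, -3.1]
gripper_width: 0.009
grip_force: 69.0
```

```bash
python3 - <<'E'
from h import *
from bench import imaging,robot
s=robot.get_state();R=Rn.from_quat(s['eef_rot']).as_matrix();print(s['t'],s['ee_pos'],R[:,1],R[:,2],s['wrist_force'])
a=imaging.camera('top')[140:300,130:330,::-1]
cv2.imwrite('pics/t5.png',cv2.resize(a,None,fx=3.6,fy=3.6,interpolation=cv2.INTER_CUBIC))
E
```

```text
8.95 [0.55537359 0.29227608 0.28246327] [0.65209106 0.15263432 0.742617  ] [ 0.7232107   0.16866078 -0.66971623] [ 0.09368544 -0.18423793 -3.09317941]
```

View pics/t5.png

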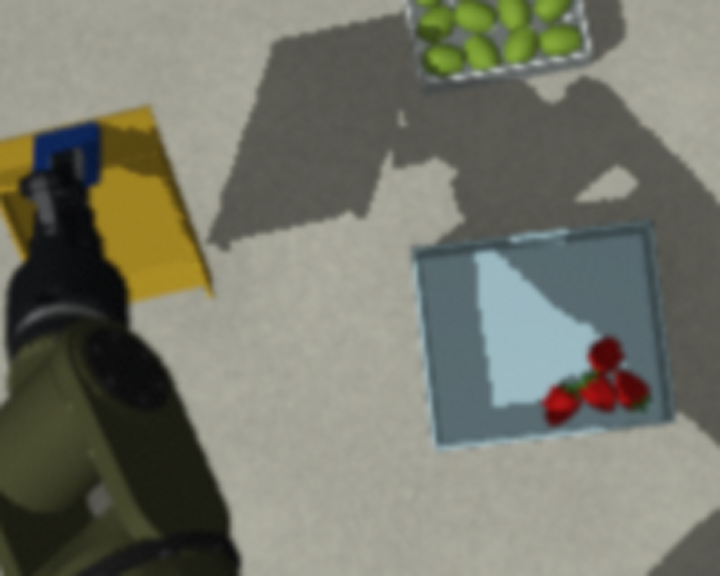

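The top picture shows all four strawberries in the tub (560,403; 598,392; 630,390; 605,353) and the tray empty. Now I'll level the tray and set it down.

Call:
move_arm(
  plan=[
    [1,0.002,0,-0.009,-0.913,3.895,0],
    [1,0.002,0,-0.009,-0.913,3.895,0],
    [1,0.002,0,-0.009,-0.913,3.895,0],
    [1,0.002,0,-0.009,-0.913,3.895,0],
    [1,0.002,0,-0.009,-0.913,3.895,0],
    [1,0.002,0,-0.009,-0.913,3.895,0],
    [1,0.002,0,-0.009,-0.913,3.895,0],
    [1,0.002,0,-0.009,-0.913,3.895,0],
    [1,0.002,0,-0.009,-0.913,3.895,0],
    [1,0.002,0,-0.009,-0.913,3.895,0],
    [1,0.002,0,-0.009,-0.913,3.895,0],
    [1,0.002,0,-0.009,-0.913,3.87,0],
    [1,0,0,-0.02,0,0,0],
    [1,0,0,-0.02,0,0,0],
    [1,0,0,-0.02,0,0,0],
    [1,0,0,-0.02,0,0,0],
    [1,0,0,-0.02,0,0,0],
    [1,0,0,-0.018,0,0,0],
    [1,0,0,-0.008,0,0,0],
    [1,0,0,0,0,0,0],
  ],
)

```text
t: 10.67
ee_pos: [0.5791, 0.2895, 0.0471]
eef_rot: [0.622, 0.783, -0.002, 0.0]
wrist_force: [0.0, -1.3, -3.1]
gripper_width: 0.0087
grip_force: 69.0
```

Call:
move_arm(
  plan=[
    [1,0,0,-0.004,0,0,0],
    [1,0,0,-0.003,0,0,0],
    [1,0,0,-0.002,0,0,0],
    [1,0,0,0,0,0,0],
    [1,0,0,0,0,0,0],
  ],
)

```text
t: 11.08
ee_pos: [0.5797, 0.2908, 0.0403]
eef_rot: [0.622, 0.783, -0.0, 0.001]
wrist_force: [0.1, -0.2, -3.6]
gripper_width: 0.0084
grip_force: 68.9
```

Call:
move_arm(
  plan=[
    [1,0,0,-0.002,0,0,0],
    [1,0,0,-0.001,0,0,0],
    [1,0,0,0,0,0,0],
    [1,0,0,0,0,0,0],
  ],
)

```text
t: 11.42
ee_pos: [0.5797, 0.2909, 0.0371]
eef_rot: [0.622, 0.783, -0.0, 0.001]
wrist_force: [-0.0, 0.6, -1.4]
gripper_width: 0.0087
grip_force: 69.2
```

Contact is starting: the downward load dropped from −3.6 to −1.4 N. I'll lower it 1 mm more, release and rise.

Call:
move_arm(
  plan=[
    [1,0,0,-0.001,0,0,0],
    [1,0,0,0,0,0,0],
    [0.65,0,0,0,0,0,0],
    [0.65,0,0,0,0,0,0],
    [0.65,0,0,0,0,0,0],
    [0.65,0,0,0,0,0,0],
    [0.65,0,0,0.01,0,0,0],
    [0.65,0,0,0.02,0,0,0],
    [0.65,0,0,0.03,0,0,0],
    [0.65,0,0,0.04,0,0,0],
    [0.65,0,0,0.04,0,0,0],
    [0.65,0,0,0.04,0,0,0],
    [0.3,0,0,0.02,0,0,0],
    [0,0,0,0,0,0,0],
  ],
)

```text
t: 12.58
ee_pos: [0.5807, 0.2913, 0.2428]
eef_rot: [0.622, 0.783, 0.003, 0.003]
wrist_force: [-0.8, 0.8, 0.5]
gripper_width: 0.0532
grip_force: 0.0
```

```bash
python3 - <<'E'
from h import *
s,im,c,V=wrist('w6');print(s['t'],s['ee_pos'],s['gripper_width'],s['wrist_force'],s['q'])
i=im.astype(int);m=((i[:,:,2]>i[:,:,0]+60)&(i[:,:,2]>100)).astype(np.uint8);m[250:]=0
ys,xs=np.nonzero(m);print(xs.min(),xs.max(),ys.min(),ys.max())
y=((i[:,:,0]>i[:,:,2]*2)&(i[:,:,1]>i[:,:,2]*1.6)).astype(np.uint8);y[:90]=0;cn=max(cv2.findContours(y,0,2)[0],key=cv2.contourArea);print(cv2.minAreaRect(cn))
w0=cv2.cvtColor(cv2.imread('pics/w1.png'),4).astype(int);y0=((w0[:,:,0]>w0[:,:,2]*2)&(w0[:,:,1]>w0[:,:,2]*1.6)).astype(np.uint8);y0[:110]=0;cn=max(cv2.findContours(y0,0,2)[0],key=cv2.contourArea);print(cv2.minAreaRect(cn))
E
```

```text
12.5833 [0.58070588 0.29128691 0.24281282] 0.05321562546533286 [-0.79623908  0.80696043  0.54671196] [ 0.40949769  0.51518191  1.19514039 -0.00249335  1.42226084  0.18124012]
272 280 162 208
((208.0, 180.5), (101.0, 144.0), 90.0)
((208.57171630859375, 182.3116912841797), (104.40235137939453, 148.03590393066406), 89.34893798828125)
```

The tray is square and flat where it was, and released. Next I go to the bottle with the gripper fully open.

Call:
move_arm(
  plan=[
    [0,-0.006,-0.033,0.002,0,0,-2.5],
    [0,-0.006,-0.033,0.002,0,0,-2.5],
    [0,-0.006,-0.033,0.002,0,0,-2.5],
    [0,-0.006,-0.033,0.002,0,0,-2.5],
    [0,-0.006,-0.033,0.002,0,0,-2.5],
    [0,-0.006,-0.033,0.002,0,0,-2.5],
    [0,-0.006,-0.033,0.002,0,0,-2.5],
    [0,-0.006,-0.033,0.002,0,0,-2.5],
    [0,-0.006,-0.033,0.002,0,0,-2.5],
    [0,-0.006,-0.033,0.002,0,0,-2.5],
    [0,-0.006,-0.033,0,0,0,-2.5],
    [0,-0.006,-0.033,0,0,0,-2.5],
    [0,-0.006,-0.033,0,0,0,-2.5],
    [0,-0.006,-0.033,0,0,0,-2.5],
    [0,-0.006,-0.033,0,0,0,-2.5],
    [0,-0.006,-0.033,0,0,0,-2.5],
    [0,-0.006,-0.033,0,0,0,-2.5],
    [0,-0.004,-0.03,0,0,0,-2.5],
    [0,0,0,0,0,0,0],
    [0,0,0,0,0,0,0],
  ],
)

```text
t: 14.3
ee_pos: [0.4728, -0.3011, 0.2546]
eef_rot: [0.875, 0.485, -0.002, -0.0]
wrist_force: [1.4, 0.6, 0.2]
gripper_width: 0.0851
grip_force: 0.0
```

```bash
python3 - <<'E'
from h import *
from bench import imaging
s,im,c,V=wrist('w7');R=Rn.from_quat(s['eef_rot']).as_matrix();print(s['t'],s['ee_pos'],R[:,1],R[:,2],s['q'],s['gripper_width'],s['wrist_force'])
def orange(im):
    h=cv2.cvtColor(im,cv2.COLOR_RGB2HSV);return cv2.inRange(h,(3,150,60),(15,255,255))
def blobs(m):
    return [cn for cn in cv2.findContours(m,0,2)[0] if cv2.contourArea(cn)>40]
for cn in blobs(orange(im)):
    (p,r)=cv2.minEnclosingCircle(cn);print('w',p,r,cv2.boundingRect(cn),at_z(c,p,.162,V))
t=imaging.camera('top');ct=imaging.get_calibration('top')
for cn in blobs(orange(t)): print('t',cv2.boundingRect(cn))
E
```

```text
14.3 [ 0.47278469 -0.3010633   0.25456104] [ 0.84784546 -0.53023874 -0.00222587] [-3.08156370e-03 -7.29543941e-04 -9.99994986e-01] [-0.63132184  0.30785475  1.45622867 -0.00245241  1.3795668  -0.07197207] 0.08506515581465092 [1.38843776 0.62213767 0.16656992]
w (284.0, 210.86065673828125) 32.44050598144531 (254, 179, 61, 65) [ 0.4771354  -0.30133204  0.162     ]
t (112, 406, 21, 14)
t (132, 276, 23, 22)
```

View pics/w7.png

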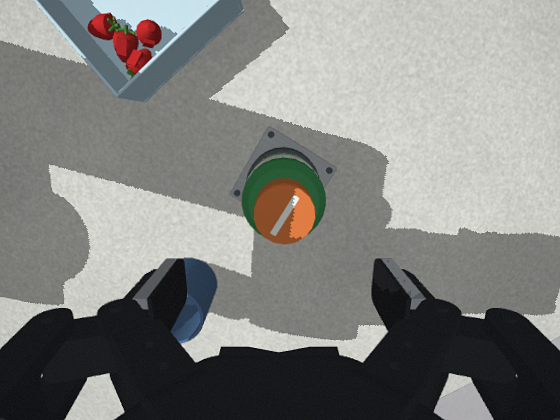

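The wrist picture shows the cap top at about (284,212), locked, with the stripe oriented as before. The fingers straddle it with room on both sides, and the fruit is still in the tub.

Call:
move_arm(
  plan=[
    [0,0.0027,-0.001,-0.02,0,0,0],
    [0,0,0,-0.025,0,0,0],
    [0,0,0,-0.025,0,0,0],
    [0,0,0,-0.02,0,0,0],
    [0,0,0,-0.015,0,0,0],
    [0,0,0,-0.01,0,0,0],
    [0,0,0,-0.003,0,0,0],
    [0,0,0,0,0,0,0],
    [1,0,0,0,0,0,0],
    [1,0,0,0,0,0,0],
    [1,0,0,0,0,0,0],
    [1,0,0,0,0,0,0],
    [1,0,0,0,0,0,0],
    [1,0,0,0,0,0,0],
  ],
  newtons=60,
)

```text
t: 15.57
ee_pos: [0.4765, -0.3014, 0.1387]
eef_rot: [0.874, 0.486, -0.001, 0.001]
wrist_force: [-0.7, 1.1, 5.4]
gripper_width: 0.0472
grip_force: 62.1
```

Call:
move_arm(
  plan=[
    [1,0,0,-0.003,0,0,0],
    [1,0,0,-0.003,0,0,0],
    [1,0,0,-0.003,0,0,0],
    [1,0,0,-0.001,0,0,0],
    [1,0,0,0,0,0,0],
    [1,0,0,0,0,0,0],
  ],
)

```text
t: 16.07
ee_pos: [0.4767, -0.3016, 0.132]
eef_rot: [0.874, 0.486, -0.0, 0.002]
wrist_force: [-15.7, 12.5, 39.8]
gripper_width: 0.0476
grip_force: 65.7
```

Call:
move_arm(
  plan=[
    [1,0,0,0.0015,0,0,0],
    [1,0,0,0,0,0,0],
    [1,0,0,0,0,0,0],
  ],
)

```text
t: 16.32
ee_pos: [0.4767, -0.3016, 0.1322]
eef_rot: [0.874, 0.486, -0.0, 0.002]
wrist_force: [-9.1, 6.9, 24.7]
gripper_width: 0.0474
grip_force: 64.3
```

Call:
move_arm(
  plan=[
    [1,0,0,0,0,0,3],
    [1,0,0,0,0,0,6],
    [1,0,0,0,0,0,6],
    [1,0,0,0,0,0,6],
    [1,0,0,0,0,0,6],
    [1,0,0,0,0,0,6],
    [1,0,0,0,0,0,6],
    [1,0,0,0,0,0,6],
    [1,0,0,0,0,0,6],
    [1,0,0,0,0,0,6],
    [1,0,0,0,0,0,6],
    [1,0,0,0,0,0,6],
    [1,0,0,0,0,0,6],
    [1,0,0,0,0,0,6],
    [1,0,0,0,0,0,6],
    [1,0,0,0,0,0,6],
    [1,0,0,0,0,0,3],
    [1,0,0,0,0,0,0],
    [1,0,0,0,0,0,0],
  ],
  newtons=80,
)

```text
t: 17.9
ee_pos: [0.4751, -0.3021, 0.1323]
eef_rot: [0.224, 0.975, -0.001, 0.001]
wrist_force: [-24.4, 3.7, 32.8]
gripper_width: 0.047
grip_force: 80.3
```

```bash
python3 - <<'E'
from h import *
s,im,c,V=wrist('w8');R=Rn.from_quat(s['eef_rot']).as_matrix();print(s['t'],s['ee_pos'],R[:,1],R[:,2],s['q'],s['gripper_width'],s['wrist_force'],s['wrist_torque'])
i=im[150:420,150:420].astype(int);m=((i.min(2)>110)&(i.max(2)-i.min(2)<40))
h=cv2.cvtColor(im,cv2.COLOR_RGB2HSV);o=cv2.inRange(h,(3,150,60),(15,255,255))
for cn in cv2.findContours(o,0,2)[0]:
    if cv2.contourArea(cn)>60:
        x,y,w,hh=cv2.boundingRect(cn);print(x,y,w,hh)
        g=im[y:y+hh,x:x+w].astype(int);ws=(np.ptp(g,2)<50)&(g.min(2)>70)
        for r in range(0,hh,3):print(''.join('W' if ws[r,k] else 'o' if o[y+r,x+k] else '.' for k in range(0,w,2)))
E
```

```text
17.9 [ 0.47514609 -0.30205873  0.13225463] [ 0.43679485  0.89955947 -0.00174042] [ 0.00115166 -0.00249394 -0.99999623] [-6.30738861e-01  4.26399560e-01  1.59151315e+00 -1.48214584e-03
  1.12127952e+00 -1.74886131e+00] 0.04695245517148261 [-24.44110693   3.72730326  32.83476562] [1.10154266 3.68845687 0.37186164]
223 219 111 122
.........................oooo...........................
...................oooooooooooooooooo...................
................oooooooooooooooooooooooo................
.............oooooooooooooooooooooooooooooo.............
............oooooooooooooooooooooooooooooooo............
..........oooooooooooooooooooooooooooooooooooo..........
.........ooooooooooooooooooooooooooooooooooooooo........
........ooooooooooooooooooooooooooooooooooooooooo.......
.......oooooooooooooooooooooooooooooooooooooooooo.......
......oooooooooooooooooooooooooooooooooooooooooooo......
W.....ooooooooooooooooooooooooooooooooooooooooooooo.....
W....oooooooooooooooooooooooooooooooooooooooooooooo.....
.....ooooooooooooooooooooooooooooooooooooooooooooooo....
....ooooooooooooooooooooooooo
[... 866 characters left out ...]
ooooooooooooooo.
..oooooooooooooooooooWWWWWWWoooooooooooooooooooooooooo..
.W.oooooooooooooooooWWWWWWWoooooooooooooooooooooooooooW.
.WWooooooooooooooo.WWWWWWWoooooooooooooooooooooooooooWWW
WWWWooooooooooooo.WWWWWWWooooooooooooooooooooooooooo.WWW
WWWWWooooooooooo.WWWWWWWoooooooooooooooooooooooooooWWWWW
WWWWWW.oooooooo.WWWWWWWoooooooooooooooooooooooooooWWWWWW
WWWWWWWWooooooooWWWWWWoooooooooooooooooooooooooo.WWWWWWW
WWWWWWWWW.oooooooo.WWooooooooooooooooooooooooooWWWWWWWWW
WWWWWWWWWWW.oooooooooooooooooooooooooooooooo.WWWWWWWWWWW
WWWWWWWWWWWWWW.oooooooooooooooooooooooooooWWWWWWWWWWWWWW
WWWWWWWWWWWWWWWWW.ooooooooooooooooooooo.WWWWWWWWWWWWWWWW
WWWWWWWWWWWWWWWWWWWWWWWW.ooooooo.WWWWWWWWWWWWWWWWWWWWWWW
```

The stripe keeps the same angle in the gripper (about 60° before and after), so the cap turned the full 96° or so with the fingers. Now I'll lift it straight off.

Call:
move_arm(
  plan=[
    [1,0,0,0.003,0,0,0],
    [1,0,0,0.003,0,0,0],
    [1,0,0,0.004,0,0,0],
    [1,0,0,0.005,0,0,0],
    [1,0,0,0.006,0,0,0],
    [1,0,0,0.008,0,0,0],
    [1,0,0,0.01,0,0,0],
    [1,0,0,0.01,0,0,0],
    [1,0,0,0.01,0,0,0],
    [1,0,0,0.008,0,0,0],
    [1,0,0,0.005,0,0,0],
    [1,0,0,0,0,0,0],
    [1,0,0,0,0,0,0],
    [1,0,0,0,0,0,0],
    [1,0,0,0,0,0,0],
    [1,0,0,0,0,0,0],
  ],
)

```text
t: 19.28
ee_pos: [0.4761, -0.3012, 0.2009]
eef_rot: [0.224, 0.975, -0.0, 0.001]
wrist_force: [-0.7, -0.6, -0.8]
gripper_width: 0.0469
grip_force: 83.7
```

```bash
python3 - <<'E'
from h import *
from bench import imaging
s,im,c,V=wrist('w9');print(s['t'],s['ee_pos'],s['qd'],s['gripper_width'],s['grip_force'],s['wrist_force'])
a=imaging.camera('side');i=a[130:215,285:355];h=cv2.cvtColor(i,cv2.COLOR_RGB2HSV)
o=cv2.inRange(h,(3,150,60),(15,255,255));g=cv2.inRange(h,(50,90,30),(80,255,255));d=i.max(2)<60
for r in range(0,70,2):print(''.join('o' if o[r,k] else 'g' if g[r,k] else '#' if d[r,k] else '.' for k in range(70)))
for cal,n in((imaging.get_calibration('side'),'side'),):
    K=cal['camera_matrix'];p=np.array([.4755,-.302,.132+s['ee_pos'][2]-.1385]);q=cal['view'][:3,:3]@p+cal['view'][:3,3];u=K@(q/q[2]);print('expected rim centre',u[:2]-[285,130])
E
```

```text
19.2833 [ 0.47614849 -0.30118145  0.20093757] [ 0.0005494  -0.00309203 -0.00202012 -0.00161788  0.00031073 -0.00055942] 0.04689256577410304 83.71026034466922 [-0.70076353 -0.60402381 -0.8219441 ]
......................##...........##.#######.........................
....................####...........#######............................
.....................##.............#####.............................
.....................##.#..........####...............................
......................###..........#####..............................
.........................#..#..........#..............................
..........................##..........................................
...............................oo..oo.................................
...............................oooooo.................................
...........................#...ooo....................................
.................................o.o..................................
......................................................................
....................................................
[... 926 characters left out ...]
...............
......................................................................
......................................................................
......................................................................
......................................................................
......................................................................
......................................................................
......................................................................
......................................................................
......................................................................
expected rim centre [32.58783083 19.76082563]
```

The cap is off, well clear above the neck and held at 84 N. I'm handing the job in.

```bash
python3 -c "
from bench import robot
print(robot.sign_off())"
```

```text
the job is handed in; nothing more can be done
None
```

I handed the job in at about 19 s of the 72 s; the hand-in returned no verdict. All four strawberries are in the tub, the tray is flat on the counter and released, and the cap is off and held still about 6 cm above its closed height, over the bottle.

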